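# Put the peeler away in the latched blade box

### The arm

A 6-joint arm with a two-finger parallel gripper is mounted at the origin on a cart in front of the work surface, level with it; the furniture and walls round the work are solid. World frame = base frame: x ahead of the robot, y to its left, z up, the work surface at z = 0. Lengths are in mm, angles in rad, forces in N, time in s.
With the tool pointing down it reaches from about 400 to 825 mm from the base axis. Payload 7 kg.
Tool frame: the origin (TCP) lies at the very end of the fingers, on their centre line; the grasp point (between the pads) lies behind it (robot.pinch_z is the z of the grasp point in the tool frame, in mm); z points along the fingers, y is the line along which they close (so a half turn about z gives the same grasp; the last joint's range is limited). The gripper opens to 85 mm and grips with 20 to 120 N. Pads are 22 mm wide; open, the fingers measure 114 mm over their backs; the gripper's body (76 mm by 85 mm) begins 54 mm behind the grasp point. The pads swing forward as they close: fully open they stand 13 mm farther back than shut.
Start: joints at [1.623, 0.359, 0.012, 0, -1.224, -0.288], TCP at [157.705, 656.296, 199.102] pointing down, gripper open.
Joint ranges: [-3.07, 3.07], [-1.43, 2.12], [-1.02, 1.25], [-3.03, 1.67], [-3.05, -0], [-3.03, 3.03]. Speed limits (rad/s): [2.39, 2.39, 3.01, 3.14, 3.14, 3.14].

### API

Orientations are given as a rotation vector (axis times angle).
In Python, from cell import status, cams, robot gives the robot as it stands.
- The arm moves only by the tool apply_moves, never from a script. Its argument "moves" is text: rows parted by semicolons, each of 7 numbers parted by spaces: the turn, a rotation vector about the tool's x, y, z in rad, then the shift along the tool's x, y, z in m, then the closure, from 0 (fully open) to 1 (shut). In form: wx wy wz dx dy dz hand; .... A call has 1 to 20 rows; each row is the pose to reach, as a shift and turn from the pose commanded when the call began, along the tool's axes at that moment; what a row does not reach only later rows make up. A row lasts 1/10 s, in which the tool goes at most 50 mm and 8.59 degrees, less where a joint would pass 70% of its speed; a pose out of reach is approached as far as the arm can. A call with a gripper value outside its range is refused whole. The fingers move at their own pace and stop on an object; "squeeze" is the grip in N (left out, the last holds). Time passes only in rows, so rows that repeat a pose let the fingers close. It gives the time, the measured TCP pose, the force, the opening and the grip force at its end, in the units of the state.
- status.read_state(): the state, without advancing time (a new reading comes with each control period).
- cams.camera(name): name is "side" or "top" or "wrist"; returns (picture, depth): 384x512x3 uint8, blue, green, red; 384x512 float32, mm along the optical axis (not along the pixel's ray), 0 where there is no reading.
- cams.camera_model(name): a dict with "intrinsics" (3x3 intrinsics, pixels), "R" (3x3) and "t" (3): a world point X has camera coordinates R X + t; the wrist camera has in their place "T_tool_cam" (4x4, takes a point from camera to tool coordinates, whose origin is the TCP and whose axes are the flange's). Camera axes: x right, y down, z forward; pixel columns grow to the right and rows downward; lengths in mm; the calibration is good to about 2 mm. A picture is of the moment at which its call begins: read the wrist's pose just before it. camera_model takes no time and is no camera call.
- robot.hand_in(): hands the job in; it is judged then, once.
The state is a dict: "t": time; "qpos": joint angles; "qvel": joint speeds; "effort": joint torques, N m; "position": TCP position; "eef_rot": TCP orientation; "wrist_force": force on the tool from outside, world axes, zero at the start; "wrist_torque": the same for the moment, N m; "gripper_width": opening from 0.0 (shut) to 1.0 (fully open); "grip_force": force on a finger pad.
Only numpy, scipy, OpenCV 4.12 (cv2) and the standard library are available. Lean on these libraries where they do the work, as an engineer would, in place of code of your own. Each camera call takes 0.05 s, during which the arm holds its last target. There are 200 camera calls.

### The job

Put the vegetable peeler away in the steel blade box: press the black thumb latch so that the sprung lid pops fully open, lay the peeler flat inside the box and let go of it, then push the lid down until it snaps shut and stays shut. Leave the spoon and the fork where they lie.

Things in the scene. Friction and masses are not known exactly. Their poses are not given: they have to be found in the camera images.
- blade_box: Steel box fixed to the bench, 150 mm along its x, 240 mm along its y, rim 60 mm above the bench; walls 4 mm, inside 142 x 232 mm. Origin: centre of its underside, on the bench; z up. Thumb latch at the middle of its -x side, lid hinge along its +x side. Place and yaw vary.
- box_lid (a joint): Lid angle, rad: 0 = shut and latched (within 0.015), 1.65 = fully open, just past upright. A spring always pushes it open (1 N at the free edge nearly shut, 0.5 N open); unlatched it opens by itself in about 1 s. It meets the hook at 0.1 and takes 5 to 8 N at lid_press to get past; it snaps in at about -0.005, and its springy stop is at -0.02 (3 mm lower at the edge).
- lid_press (a point): Point to push when shutting the lid: middle of its outer face, 33 mm in from the free edge, 125 mm from the hinge axis. Axes are the lid's: z is its outward normal, -x points from hinge to free edge (the box's axes when shut). Lid plate 158 x 240 x 6 mm. Shut, this point is 69 mm above the bench. Nearer the edge the latch hook (23 mm high over the lid) is in the way.
- lid_hinge (a point): Middle of the lid's hinge axis, which runs along the box's y; 80 mm from the box origin along the box's +x, 63 mm above the bench. Axes are the box's. Opening, the free edge rises and goes over towards the box's +x, up to 220 mm above the bench. To shut the lid, push its outer face from the box's +x side, over the top and down.
- thumb_latch (a joint): Latch angle, rad: 0 = at rest, hook over the lid's edge; grows as the thumb pad is pressed down; the lid is free at about 0.22 (pad 10 mm down), stop at 0.40 (18 mm down). Sprung: 1 N on the pad to start, 3 N at the stop; it returns when let go. When the lid is pushed shut it moves the hook aside by itself.
- latch_pad (a point): Point to press, on top of the black thumb pad (48 mm wide) that juts level from the box's -x side: 52 mm above the bench at rest, 128 mm from the box origin along the box's -x. The pad goes on 18 mm outward; 28 mm inward stands the hook arm, up to 90 mm above the bench, which leans 10 mm outward over the pad as it is pressed.
- box_floor (a point): Centre of the box's inner floor, 10 mm above the bench and 50 mm below the rim; axes are the box's. The peeler goes here, lengthwise along the box's y.
- peeler_centre (a point): Vegetable peeler lying on the bench, 170 mm long, black handle, steel blade, 80 g; point half-way along, 9 mm above its underside. x runs along it from handle end to blade end. The handle, 24 mm wide and 17 mm high, reaches from 85 mm behind this point (-x) to 20 mm ahead; the blade part is 14 mm wide, 6 mm high. Grip the handle 25 mm behind this point.
- spoon_centre (a point): Bystander: steel spoon, 199 mm long, 40 mm wide, 18 mm high, lying along its x; point at its centre.
- fork_centre (a point): Bystander: steel fork, 193 mm long, 26 mm wide, 15 mm high, lying along its x; point at its centre. Peeler, spoon and fork lie side by side, about 100 mm apart, in any order.
Mind the look-alikes: they are no part of the job. What is shaped like the part that bears peeler_centre but purple is not meant.

How it is judged:
By the outcome, as a careful person would: the job done as asked, in the order asked, and still so for the second after the job is handed in, with the robot touching nothing.
It also fails if it takes over 72 s, if anything falls off the work surface, if the arm or the gripper's body presses on something with over 40 N, if the wrist force passes 120 N, or if a joint passes its speed limit or range.

## Working session

There is one attempt and no reset: what is moved stays moved. The work goes in short steps, Python scripts to look and compute and a tool call to move; the robot and the scene stay as the last step left them, time stands still between calls to the robot, and variables do not carry over. Pictures are saved under pics/ and viewed, at most 10 in all, crops included, and the job is handed in when it is done.

Besides the shell and the picture viewer there is one more tool, called after "Call:" as a command line: name --argument value ..., lists and objects as JSON in quotes. apply_moves: Moves the arm, as the interface text tells. Its arguments: {"type":"object","properties":{"moves":{"type":"string"},"squeeze":{"type":"number"}},"required":["moves"]}

```bash
ls; mkdir -p pics
python3 - <<'E'
from cell import status,cams,robot
import cv2,numpy as np
s=status.read_state();print(s, robot.pinch_z)
for n in("top","side"):
    p,d=cams.camera(n);cv2.imwrite(f"pics/{n}0.png",p);np.savez(f"{n}0.npz",p=p,d=d);m=cams.camera_model(n);print(n,m)
print(cams.camera_model("wrist"))
E
```

```text
pics
{'t': 0.0, 'qpos': array([ 1.62309825e+00,  3.59374071e-01,  1.10537872e-02, -3.48098608e-04,
       -1.22408411e+00, -2.88082778e-01]), 'qvel': array([-3.09442410e-04,  9.26967088e-04,  1.36878184e-07, -9.03511987e-04,
       -1.02131898e-03,  6.94248999e-04]), 'effort': array([ 8.06357039e-04, -5.83320916e+01,  2.93409616e+01,  6.93689570e+00,
       -6.02381668e-03,  4.38167945e-06]), 'position': array([157.59897128, 655.79619139, 198.17016639]), 'eef_rot': array([ 3.11813598e+00, -3.69498299e-01, -7.88125788e-05]), 'wrist_force': array([0.40166382, 0.21425505, 0.15025273]), 'wrist_torque': array([ 0.03744828, -0.00814452, -0.02034531]), 'grip_force': 0.0, 'gripper_width': 1.0006210390351828} -18.700000000000003
top {'intrinsics': array([[418.97184772,   0.        , 258.90339066],
       [  0.        , 418.97184772, 194.40691604],
       [  0.        ,   0.        ,   1.        ]]), 'R': array([[-1.56419442e-02, -9.99876581e-01, -1.46734968e-03],
       [-9.87831236e-01,  1.56805898e-02, -1.54737091e-01],
       [ 1.54741003e-01, -9.70895096e-04, -9.87954594e-01]]), 't': arra
[... 260 characters left out ...]
84,  0.0151906 ],
       [-0.1083382 ,  0.55142518, -0.82715966],
       [ 0.13288076, -0.81655775, -0.56176164]]), 't': array([ 571.23424857,  168.74438737, 1185.35180931])}
{'intrinsics': array([[290.95295747,   0.        , 256.58630768],
       [  0.        , 290.95295747, 193.47284825],
       [  0.        ,   0.        ,   1.        ]]), 'T_tool_cam': array([[ 8.06499509e-04, -9.51818954e-01, -3.06659468e-01,
         7.75622359e+01],
       [ 9.99999611e-01,  8.77301333e-04, -9.30440584e-05,
        -5.02939275e-01],
       [ 3.57593858e-04, -3.06659273e-01,  9.51819291e-01,
        -1.74430171e+02],
       [ 0.00000000e+00,  0.00000000e+00,  0.00000000e+00,
         1.00000000e+00]])}
```

View pics/top0.png

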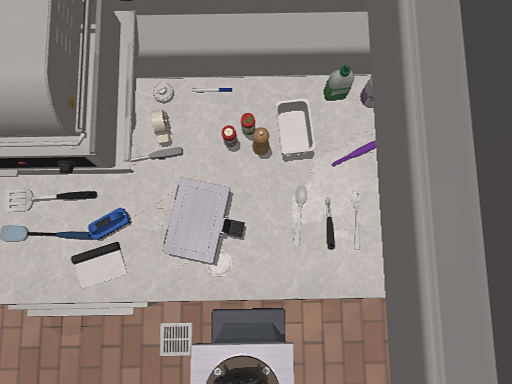

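View pics/side0.png

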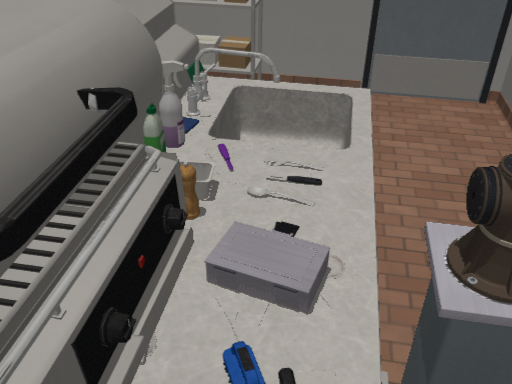

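The top view shows the candidates for the peeler: a black-handled tool at (330,222) between the spoon (300,215) and fork (356,220), and a purple one at (355,153). The black one fits, since it has a black handle and lies in the row with spoon and fork. The purple one is the look-alike. The box lid is centred near (198,220), with the latch pad at (234,228). I'll measure now and confirm with one crop.

```bash
cat > h.py <<'E'
import numpy as np,cv2
from cell import status,cams,robot
from scipy.spatial.transform import Rotation as Ro
def ray(px,name,z):
    m=cams.camera_model(name);K,R,t=m["intrinsics"],np.array(m["R"]),np.array(m["t"])
    c=-R.T@t; px=np.atleast_2d(px).astype(float)
    d=(R.T@np.linalg.inv(K)@np.c_[px,np.ones(len(px))].T).T
    return c+d*((z-c[2])/d[:,2])[:,None]
def proj(X,name):
    m=cams.camera_model(name);c=np.atleast_2d(X)@np.array(m["R"]).T+m["t"];u=c@m["intrinsics"].T
    return u[:,:2]/u[:,2:]
def wcam(s):
    T=np.array(cams.camera_model("wrist")["T_tool_cam"]);R=Ro.from_rotvec(s["eef_rot"]).as_matrix()
    return R@T[:3,:3], R@T[:3,3]+s["position"]
def wray(px,s,z):
    R,c=wcam(s);K=cams.camera_model("wrist")["intrinsics"];px=np.atleast_2d(px).astype(float)
    d=(R@np.linalg.inv(K)@np.c_[px,np.ones(len(px))].T).T
    return c+d*((z-c[2])/d[:,2])[:,None]
E
python3 - <<'E'
from h import *
f=np.load("top0.npz");p=f["p"];d=f["d"]
# world pts
m=cams.camera_model("top");v,u=np.mgrid[:384,:512]
P=np.stack([u,v,np.ones_like(u)],-1)@np.linalg.inv(m["intrinsics"]).T*d[...,None]
W=(P-m["t"])@np.array(m["R"])
z=W[...,2];print("bench z",np.median(z[240:290,260:370]), "lid z",np.median(z[200:240,185:210]))
roi=np.zeros((384,512),bool);roi[165:280,150:260]=1
lid=(roi&(z>60)&(z<76)&(d>0)).astype(np.uint8)
lid=cv2.morphologyEx(lid,cv2.MORPH_OPEN,np.ones((9,9)))
c=max(cv2.findContours(lid,0,2)[0],key=cv2.contourArea)
w=ray(c[:,0,:],"top",69)[:,:2].astype(np.float32);r=cv2.minAreaRect(w);print("lid rect",r,cv2.boxPoints(r))
pad=(roi&(p.max(2)<70)&(u>215)).astype(np.uint8)
c=max(cv2.findContours(pad,0,2)[0],key=cv2.contourArea)
r2=cv2.minAreaRect(ray(c[:,0,:],"top",52)[:,:2].astype(np.float32));print("pad",r2)
roi=np.zeros((384,512),bool);roi[180:265,315:345]=1
h=(roi&(p.max(2)<80)).astype(np.uint8)
c=max(cv2.findContours(h,0,2)[0],key=cv2.contourArea)
w=ray(c[:,0,:],"top",12)[:,:2].astype(np.float32);print("handle",cv2.minAreaRect(w),c[:,0].min(0),c[:,0].max(0))
print(ray([[329,200],[300,195],[297,240],[356,195],[357,245]],"top",6))
cv2.imwrite("pics/crop.png",cv2.resize(p[130:290,150:390],(720,480),interpolation=cv2.INTER_CUBIC))
E
```

```text
bench z 0.49985259753258743 lid z 71.30559658120544
lid rect ((597.9049682617188, 149.6831512451172), (84.14569091796875, 122.56673431396484), 89.09539031982422) [[535.96497  108.583084]
 [658.5165   106.648026]
 [659.845    190.78322 ]
 [537.29346  192.71828 ]]
pad ((506.14666748046875, 22.669754028320312), (62.266815185546875, 47.52641296386719), 77.30602264404297)
handle ((487.4365234375, -285.2920837402344), (102.68458557128906, 21.822450637817383), 1.9481765031814575) [327 217] [334 249]
[[ 594.80494646 -288.61881429    6.        ]
 [ 612.78283053 -194.67164865    6.        ]
 [ 466.79079397 -180.53775585    6.        ]
 [ 609.88277585 -377.39109781    6.        ]
 [ 447.83362182 -372.24713471    6.        ]]
```

View pics/crop.png

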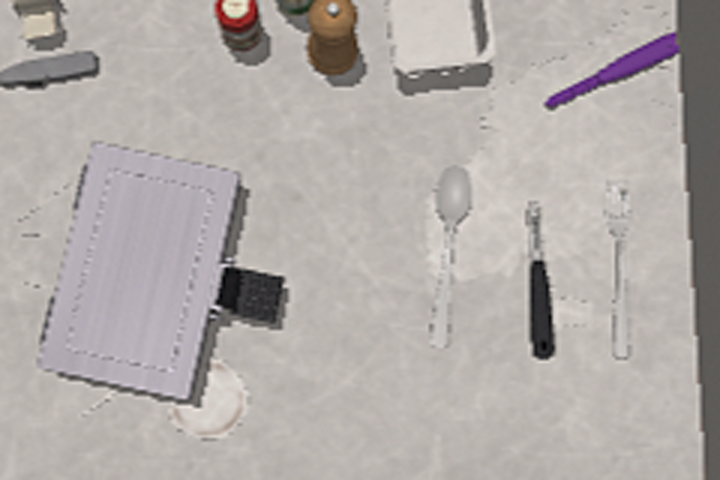

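The crop confirms the peeler: black handle, steel blade up-image at crop (533,205), handle end at (543,355). The lid corners are at crop (93,142), (241,172), (190,400) and (40,368), with the pad at (253,295).

Run:
```python
from h import *
f=np.load("top0.npz");p=f["p"].astype(int)
C=np.array([[93,142],[241,172],[190,400],[40,368]])/3+[150,130]-.33
w=ray(C,"top",69);print(w.round(1),"ctr",w.mean(0))
for i in range(4):e=w[(i+1)%4]-w[i];print(np.linalg.norm(e[:2]),np.degrees(np.arctan2(e[1],e[0])))
# refine by colour: lid lilac tint
hsv=cv2.cvtColor(f["p"],cv2.COLOR_BGR2HSV);m=np.zeros((384,512),np.uint8)
cv2.fillConvexPoly(m,C.astype(np.int32),1);print("lid hsv",np.median(hsv[m>0],0),"bench",np.median(hsv[270:290,230:360].reshape(-1,3),0))
b=((p[...,0]-p[...,1]>4)).astype(np.uint8);b[:160]=0;b[280:]=0;b[:,:150]=0;b[:,250:]=0
b=cv2.morphologyEx(b,cv2.MORPH_OPEN,np.ones((5,5)));b=cv2.morphologyEx(b,cv2.MORPH_CLOSE,np.ones((9,9)))
c=max(cv2.findContours(b,0,1)[0],key=cv2.contourArea)
r=cv2.minAreaRect(ray(c[:,0],"top",69)[:,:2].astype(np.float32));print(r)
print(ray([[233.5,227.7],[244.5,230.8]],"top",52))
print("peeler tips",ray([[327.3,197],[331,249]],"top",9))
```

```text
[[666.1 183.8  69. ]
 [631.8  29.4  69. ]
 [398.4  82.1  69. ]
 [432.9 234.6  69. ]] ctr [532.3257604  132.48060045  69.        ]
158.23768193550399 -102.51039052194061
239.28124732558214 167.25834641055647
156.31716229853825 77.25807540717086
238.6495320243144 -12.280873293787636
lid hsv [146.  11. 182.] bench [ 14.  14. 187.]
((532.0504150390625, 131.89834594726562), (164.55186462402344, 238.73361206054688), 76.8927993774414)
[[505.9316891   20.26917574  52.        ]
 [495.74647808 -13.90416823  52.        ]]
peeler tips [[ 604.32802516 -282.98878243    9.        ]
 [ 436.36460959 -287.9316728     9.        ]]
```

Call:
apply_moves --moves "0 0 0 0.488 0.556 0 1;0 0 0 0.488 0.556 0 1;0 0 0 0.488 0.556 0 1;0 0 0 0.488 0.556 0 1;0 0 0 0.488 0.556 0 1;0 0 0 0.488 0.556 0 1;0 0 0 0.488 0.556 0 1;0 0 0 0.488 0.556 0 1;0 0 0 0.488 0.556 0 1;0 0 0 0.488 0.556 0 1;0 0 0 0.488 0.556 0 1;0 0 0 0.488 0.556 0 1;0 0 0 0.488 0.556 0 1;0 0 0 0.488 0.556 0 1;0 0 0 0.488 0.556 0 1;0 0 0 0.488 0.556 0 1;0 0 0 0.488 0.556 0.05 1;0 0 0 0.488 0.556 0.088 1;0 0 0 0.488 0.556 0.088 1"

```text
t: 2.0
position: [498.2, 0.8, 106.5]
eef_rot: [3.116, -0.371, -0.014]
wrist_force: [-0.4, -0.3, 0.1]
gripper_width: 0.0
grip_force: 0.0
```

Run:
```python
from h import *
s=status.read_state();p,d=cams.camera("wrist");cv2.imwrite("pics/w1.png",p);print(s["t"],s["position"],s["eef_rot"],s["wrist_force"])
R,c=wcam(s);K=cams.camera_model("wrist")["intrinsics"]
o=np.array([532,131.5]);x=np.array([.2198,.9755])
for q in(-146,-128,-100):
    X=np.r_[o+q*x,52];v=R.T@(X-c);u=K@v;print(q,u[:2]/u[2])
```

```text
2.0 [498.19045454   0.79215424 106.53577478] [ 3.11629603 -0.37106287 -0.01372021] [-0.39904775 -0.33151166  0.12467647]
-146 [270.24514433 192.23986334]
-128 [248.44839882 192.56848327]
-100 [214.54808199 193.07958342]
```

View pics/w1.png

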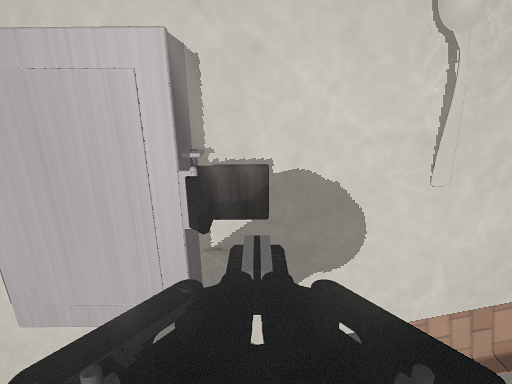

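The wrist view shows the black pad at columns 190–269, rows 164–219. Its outer edge at column 269 and mid-row 192 match my prediction of (270,192), so the box pose is confirmed.

Call:
apply_moves --moves "0 0 0 0.004 -0.001 0.02 1;0 0 0 0.004 -0.001 0.04 1;0 0 0 0.004 -0.001 0.05 1;0 0 0 0.004 -0.001 0.058 1;0 0 0 0.004 -0.001 0.065 1;0 0 0 0.004 -0.001 0.071 1;0 0 0 0.004 -0.001 0.071 1;0 0 0 0.004 -0.001 0.071 1;0 0 0 0.004 -0.001 0.071 1;0 0 0 0.004 -0.001 0.071 1;0 0 0 0.004 -0.001 0.071 1;0 0 0 0.004 -0.001 0.071 1;0 0 0 0.004 -0.001 0.071 1"

```text
t: 3.35
position: [506.4, 1.7, 40.2]
eef_rot: [-3.12, 0.37, -0.0]
wrist_force: [-0.3, 0.1, 0.7]
gripper_width: 0.003
grip_force: 0.0
```

Run:
```python
from h import *
s=status.read_state();p,d=cams.camera("top");cv2.imwrite("pics/t2.png",p[120:300,130:400]);print(s["position"],s["eef_rot"])
v,u=np.mgrid[:384,:512];m=cams.camera_model("top")
W=((np.stack([u,v,np.ones_like(u)],-1)@np.linalg.inv(m["intrinsics"]).T*d[...,None])-m["t"])@np.array(m["R"])
o=np.array([532,131.5]);x=np.array([.2198,.9755]);y=np.array([-.9755,.2198])
D=W[...,:2]-o;bx,by,z=D@x,D@y,W[...,2]
k=(abs(by)<110)&(bx>40)&(bx<130)&(z>80)&(z<260);print(k.sum(),np.percentile(z[k],[50,99]) if k.sum() else 0,np.median(bx[k&(z>180)]))
k=(abs(by)<100)&(abs(bx)<60);print("inside z",np.percentile(z[k],[5,50,95]))
```

```text
[506.43846204   1.7112202   40.15650675] [-3.11974773e+00  3.69554041e-01 -8.63727035e-05]
0 0 nan
inside z [ 68.78836761 485.1843636  497.63133192]
  return _methods._mean(a, axis=axis, dtype=dtype,
  ret = ret.dtype.type(ret / rcount)
```

Call:
apply_moves --moves "0 0 0 -0.003 0.001 0.003 1;0 0 0 -0.003 0.001 0.006 1;0 0 0 -0.003 0.001 0.006 1;0 0 0 -0.003 0.001 0.006 1;0 0 0 -0.003 0.001 0.006 1"

```text
t: 3.9
position: [503.4, 1.5, 34.1]
eef_rot: [3.12, -0.369, 0.0]
wrist_force: [-0.5, -0.0, -0.2]
gripper_width: 0.001
grip_force: 0.0
```

Run:
```python
from h import *
s=status.read_state();p,d=cams.camera("side");print(s["position"],s["wrist_force"])
q,_=cams.camera("wrist");cv2.imwrite("pics/s2.png",np.hstack([cv2.resize(p,(400,300)),cv2.resize(q,(400,300))]))
```

```text
[503.37705397   1.46562395  34.09879247] [-0.458454   -0.02615716 -0.15775472]
```

View pics/s2.png

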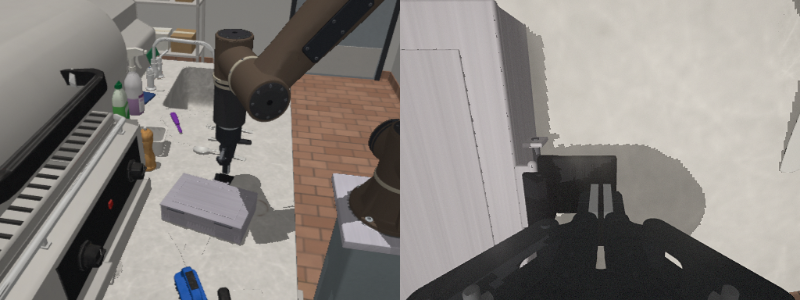

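The wrist picture shows the fingertips at about (600,188), over the pad (columns 525–617), but there is no force and the lid is still shut. I'll check the heights with the wrist depth.

Run:
```python
from h import *
s=status.read_state();p,d=cams.camera("wrist");R,c=wcam(s);K=cams.camera_model("wrist")["intrinsics"]
v,u=np.mgrid[:384,:512];W=(np.stack([u,v,np.ones_like(u)],-1)@np.linalg.inv(K).T*d[...,None])@R.T+c
o=np.array([532,131.5]);x=np.array([.2198,.9755]);y=np.array([-.9755,.2198])
D=W[...,:2]-o
for r in range(190,300,10):
    print(r,[(k,int(D[r,k]@x),int(D[r,k]@y),int(W[r,k,2])) for k in range(190,300,20)])
cv2.imwrite("pics/w3.png",cv2.resize(p[150:300,150:350],(800,600)))
```

```text
190 [(190, -82, -13, -1), (210, -97, -14, 0), (230, -112, -13, 0), (250, -127, -13, 0), (270, -142, -13, 0), (290, -157, -13, 0)]
200 [(190, -91, -19, 37), (210, -106, -23, 50), (230, -117, -23, 50), (250, -129, -23, 49), (270, -140, -23, 49), (290, -158, -5, 0)]
210 [(190, -95, -19, 54), (210, -106, -18, 52), (230, -117, -17, 50), (250, -129, -17, 50), (270, -140, -17, 52), (290, -158, 3, 0)]
220 [(190, -98, -19, 68), (210, -105, -11, 52), (230, -117, -11, 51), (250, -128, -11, 52), (270, -140, -11, 52), (290, -158, 11, -1)]
230 [(190, -98, -15, 72), (210, -105, -5, 51), (230, -117, -5, 52), (250, -128, -4, 51), (270, -140, -5, 52), (290, -158, 20, -1)]
240 [(190, -98, -10, 74), (210, -104, 1, 51), (230, -116, 1, 51), (250, -129, -10, 74), (270, -140, 1, 52), (290, -158, 28, 0)]
250 [(190, -99, -6, 77), (210, -104, 7, 51), (230, -119, -6, 78), (250, -129, -10, 85), (270, -139, -11, 87), (290, -159, 37, 0)]
260 [(190, -98, 0, 77), (210, -103, 15, 50), (230, -120, -6, 87), (250, -129, -10, 95), (270, -138, -10, 95), (290, -159, 46, 0)]
270 [(190, -98, 4, 78), (210, -103, 21, 51), (230, -121, -7, 97), (250, -130, -10, 103), (270, -138, -10, 103), (290, -159, 55, 0)]
280 [(190, -106, -11, 111), (210, -92, 64, -1), (230, -122, -11, 111), (250, -130, -11, 111), (270, -138, -11, 111), (290, -145, -11, 110)]
290 [(190, -108, -12, 118), (210, -114, -6, 110), (230, -123, -11, 117), (250, -130, -10, 115), (270, -137, -11, 117), (290, -145, -11, 118)]
```

View pics/w3.png

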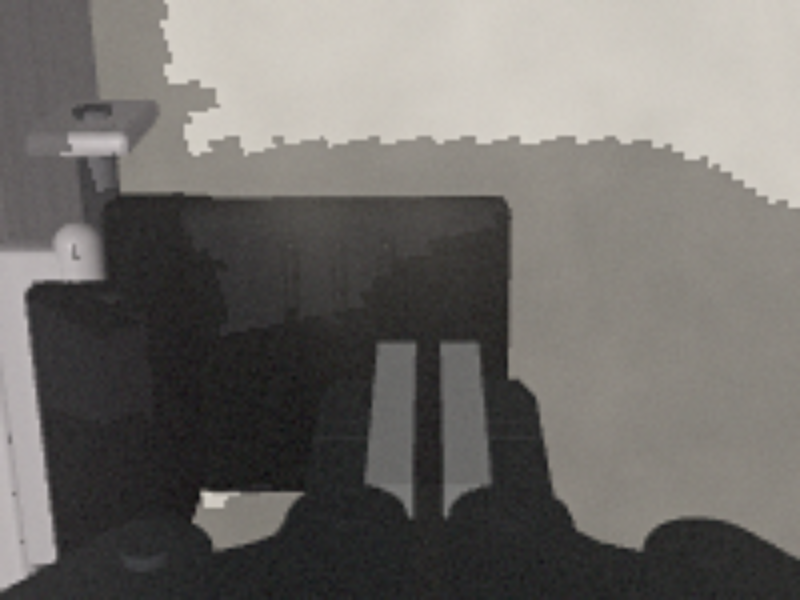

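The depth shows the pad still at z≈52, while the visible fingertips end near z≈68, well above where the reported TCP is. I'll descend in guarded steps and watch the force.

Call:
apply_moves --moves "0 0 0 0 0 0.005 1;0 0 0 0 0 0.01 1;0 0 0 0 0 0.012 1;0 0 0 0 0 0.012 1"

```text
t: 4.45
position: [502.9, 1.3, 21.5]
eef_rot: [3.119, -0.37, -0.002]
wrist_force: [0.5, 0.4, -0.2]
gripper_width: -0.004
grip_force: 0.0
```

Run:
```python
from h import *
s=status.read_state();p,d=cams.camera("wrist");R,c=wcam(s);K=cams.camera_model("wrist")["intrinsics"]
v,u=np.mgrid[:384,:512];W=(np.stack([u,v,np.ones_like(u)],-1)@np.linalg.inv(K).T*d[...,None])@R.T+c
o=np.array([532,131.5]);x=np.array([.2198,.9755]);y=np.array([-.9755,.2198])
D=W[...,:2]-o
for r in range(200,262,5):
    print(r,[(k,int(D[r,k]@x),int(D[r,k]@y),int(W[r,k,2])) for k in (215,230,250,264,275)])
print(s["position"],s["wrist_force"])
cv2.imwrite("pics/w4.png",cv2.resize(p[150:300,150:350],(800,600)))
```

```text
200 [(215, -103, -10, 0), (230, -113, -9, -1), (250, -128, -9, -1), (264, -138, -9, -1), (275, -146, -9, 0)]
205 [(215, -102, -5, -1), (230, -113, -6, 0), (250, -128, -5, -1), (264, -138, -5, 0), (275, -146, -6, 0)]
210 [(215, -111, -22, 51), (230, -119, -22, 51), (250, -129, -22, 51), (264, -137, -21, 51), (275, -142, -22, 52)]
215 [(215, -111, -19, 52), (230, -118, -19, 50), (250, -129, -19, 51), (264, -137, -19, 51), (275, -143, -18, 51)]
220 [(215, -110, -16, 52), (230, -118, -16, 51), (250, -129, -16, 51), (264, -137, -16, 52), (275, -142, -16, 52)]
225 [(215, -110, -13, 50), (230, -118, -13, 51), (250, -129, -13, 51), (264, -137, -13, 52), (275, -143, -13, 51)]
230 [(215, -110, -10, 51), (230, -118, -10, 51), (250, -129, -10, 52), (264, -137, -10, 50), (275, -143, -10, 51)]
235 [(215, -110, -7, 51), (230, -118, -7, 52), (250, -129, -10, 57), (264, -136, -10, 57), (275, -143, -7, 51)]
240 [(215, -110, -5, 52), (230, -118, -4, 51), (250, -129, -10, 62), (264, -136, -9, 61), (275, -143, -4, 51)]
245 [(215, -109, -1, 50), (230, -118, -1, 51), (250, -129, -10, 68), (264, -136, -10, 67), (275, -142, -6, 60)]
250 [(215, -109, 0, 52), (230, -119, -6, 66), (250, -129, -10, 74), (264, -136, -9, 71), (275, -142, -6, 66)]
255 [(215, -109, 4, 52), (230, -120, -6, 70), (250, -130, -11, 79), (264, -136, -10, 78), (275, -141, -6, 71)]
260 [(215, -109, 7, 52), (230, -120, -6, 74), (250, -130, -10, 82), (264, -136, -10, 83), (275, -141, -5, 75)]
[502.88097808   1.28931486  21.51572098] [ 0.54932981  0.35470573 -0.20847666]
```

Call:
apply_moves --moves "0 0 0 0 0 0.004 1;0 0 0 0 0 0.008 1;0 0 0 0 0 0.008 1;0 0 0 0 0 0.008 1"

```text
t: 4.9
position: [503.3, 1.4, 14.0]
eef_rot: [3.12, -0.37, -0.0]
wrist_force: [-0.5, -1.4, 1.3]
gripper_width: 0.003
grip_force: 0.8
```

Run:
```python
from h import *
s=status.read_state();p,d=cams.camera("wrist");R,c=wcam(s);K=cams.camera_model("wrist")["intrinsics"]
v,u=np.mgrid[:384,:512];W=(np.stack([u,v,np.ones_like(u)],-1)@np.linalg.inv(K).T*d[...,None])@R.T+c
o=np.array([532,131.5]);x=np.array([.2198,.9755]);y=np.array([-.9755,.2198])
D=W[...,:2]-o
for r in list(range(215,262,8))+list(range(270,380,12)):
    print(r,[(k,int(D[r,k]@x),int(D[r,k]@y),int(W[r,k,2])) for k in (120,160,190,215,230,250,264,275)])
print(s["position"],s["wrist_force"])
a=cv2.resize(p,(400,300));q,_=cams.camera("side");cv2.imwrite("pics/w5.png",np.hstack([a,cv2.resize(q[150:300,220:420],(400,300))]))
```

```text
215 [(120, -72, -30, 68), (160, -77, -16, 33), (190, -97, -19, 42), (215, -111, -21, 47), (230, -119, -20, 47), (250, -129, -20, 45), (264, -136, -19, 44), (275, -142, -19, 44)]
223 [(120, -71, -26, 68), (160, -89, -25, 66), (190, -99, -19, 53), (215, -111, -16, 48), (230, -118, -16, 46), (250, -129, -15, 45), (264, -136, -15, 44), (275, -142, -15, 44)]
231 [(120, -71, -22, 68), (160, -89, -21, 67), (190, -101, -19, 62), (215, -110, -12, 47), (230, -118, -11, 46), (250, -129, -10, 44), (264, -136, -10, 44), (275, -142, -10, 44)]
239 [(120, -70, -18, 68), (160, -89, -19, 71), (190, -103, -19, 71), (215, -110, -7, 47), (230, -118, -7, 47), (250, -129, -10, 54), (264, -136, -10, 53), (275, -142, -5, 44)]
247 [(120, -70, -14, 68), (160, -91, -18, 76), (190, -104, -17, 75), (215, -110, -3, 48), (230, -118, -2, 46), (250, -129, -11, 63), (264, -136, -10, 63), (275, -142, -6, 55)]
255 [(120, -69, -10, 68), (160, -90, -14, 75), (190, -105, -16, 80), (215, -110, 2, 47), (230, -119, -5, 61), (250, -129, -11, 71), (264, -136, -10, 70), (275, -141, -5, 62)]
270 [(120, -68, -2, 68), (160, -89, -5
[... 1137 characters left out ...]
126), (250, -125, 109, 0), (264, -135, 9, 100), (275, -138, -14, 124)]
354 [(120, -93, -9, 123), (160, -98, 8, 106), (190, -116, -16, 130), (215, -122, -16, 130), (230, -126, -16, 130), (250, -131, -10, 124), (264, -134, -11, 125), (275, -138, -9, 123)]
366 [(120, -93, -5, 123), (160, -99, 7, 112), (190, -116, -16, 133), (215, -122, -17, 134), (230, -126, -16, 133), (250, -131, -10, 128), (264, -134, -10, 128), (275, -137, -10, 128)]
378 [(120, -91, 0, 122), (160, -107, -9, 131), (190, -118, -19, 139), (215, -123, -19, 139), (230, -126, -16, 136), (250, -131, -10, 132), (264, -134, -10, 131), (275, -137, -9, 131)]
[503.28419819   1.36674699  14.03178033] [-0.48703289 -1.42954925  1.25035914]
```

View pics/w5.png

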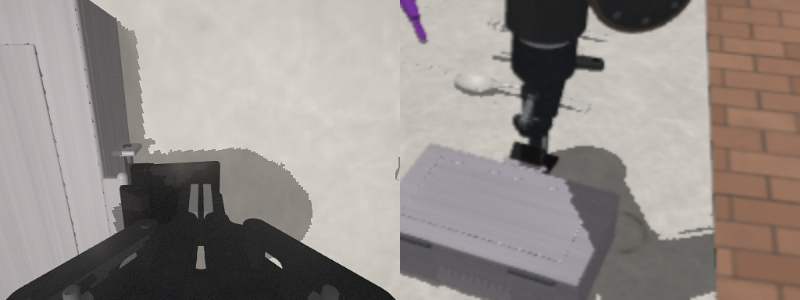

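Contact is confirmed: the pad has dropped to 44–47 at 1.3 N, so the real fingertips sit about 33 mm short of the reported TCP. I'll allow for that from here on. Before pressing further I'll yaw the tool 90° so the linkage clears the hook arm.

Call:
apply_moves --moves "0 0 0 0 0 -0.025 1;0 0 0.15 0 0 -0.04 1;0 0 0.3 0 0 -0.04 1;0 0 0.45 0 0 -0.04 1;0 0 0.6 0 0 -0.04 1;0 0 0.75 0 0 -0.04 1;0 0 0.9 0 0 -0.04 1;0 0 1.05 0 0 -0.04 1;0 0 1.2 0 0 -0.04 1;0 0 1.35 0 0 -0.04 1;0 0 1.5 0 0 -0.04 1;0 0 1.56 0 0 -0.04 1;0 0 1.56 0 0 -0.04 1;0 0 1.56 0 0 -0.02 1;0 0 1.56 0 0 -0.005 1;0 0 1.56 0 0 0 1;0 0 1.56 0 0 0.004 1;0 0 1.56 0 0 0.008 1;0 0 1.56 0 0 0.012 1;0 0 1.56 0 0 0.012 1"

```text
t: 7.0
position: [503.0, 1.0, 2.2]
eef_rot: [1.958, -2.456, 0.0]
wrist_force: [-2.7, -3.2, 5.5]
gripper_width: -0.002
grip_force: 3.4
```

Call:
apply_moves --moves "0 0 0 0 0 0 1;0 0 0 0 0 0 1;0 0 0 0 0 0 1;0 0 0 0 0 0 1;0 0 0 0 0 0 1;0 0 0 0 0 0 1;0 0 0 0 0 0 1"

```text
t: 7.7
position: [503.0, 1.1, 2.3]
eef_rot: [1.958, -2.456, 0.0]
wrist_force: [-2.7, -4.2, 4.5]
gripper_width: -0.002
grip_force: 2.7
```

Run:
```python
from h import *
s=status.read_state();q,d=cams.camera("side");print(s["position"],s["eef_rot"],s["wrist_force"],s["qpos"])
m=cams.camera_model("side");v,u=np.mgrid[:384,:512]
W=((np.stack([u,v,np.ones_like(u)],-1)@np.linalg.inv(m["intrinsics"]).T*d[...,None])-m["t"])@np.array(m["R"])
o=np.array([532,131.5]);x=np.array([.2198,.9755]);y=np.array([-.9755,.2198])
D=W[...,:2]-o;bx,by,z=D@x,D@y,W[...,2]
k=(abs(by)<110)&(abs(bx)<130)&(z>78)&(z<240);print(k.sum())
if k.sum():print(np.percentile(z[k],[5,50,98]),np.percentile(bx[k],[5,50,95]))
cv2.imwrite("pics/s6.png",q)
```

```text
[502.99559484   1.07842644   2.33767018] [ 1.95781660e+00 -2.45641047e+00  6.69921346e-05] [-2.74108759 -4.21939975  4.50905339] [ 3.93497429e-01  3.02980009e-01 -6.04130445e-01  2.52147042e-04
 -6.64072844e-01 -6.18645751e-01]
7156
[ 87.50753478 159.27116606 232.74421005] [-122.51647776   93.94807095   99.96729749]
```

The lid is up: the side depth has many points near box x≈+95, with z up to 230. Next I'll lift off and go above the peeler.

Call:
apply_moves --moves "0 0 0 0 0 -0.05 1;0 0 0 0 0 -0.1 1;0 0 -0.15 0.04 -0.008 -0.14 0.4;0 0 -0.3 0.08 -0.016 -0.14 0.4;0 0 -0.45 0.12 -0.024 -0.14 0.4;0 0 -0.6 0.16 -0.032 -0.14 0.4;0 0 -0.75 0.2 -0.04 -0.14 0.4;0 0 -0.9 0.24 -0.048 -0.14 0.4;0 0 -1.05 0.282 -0.057 -0.14 0.4;0 0 -1.2 0.282 -0.057 -0.14 0.4;0 0 -1.35 0.282 -0.057 -0.14 0.4;0 0 -1.5 0.282 -0.057 -0.12 0.4;0 0 -1.65 0.282 -0.057 -0.1 0.4;0 0 -1.8 0.282 -0.057 -0.08 0.4;0 0 -1.827 0.282 -0.057 -0.06 0.4;0 0 -1.827 0.282 -0.057 -0.038 0.4;0 0 -1.827 0.282 -0.057 -0.038 0.4;0 0 -1.827 0.282 -0.057 -0.038 0.4"

```text
t: 9.55
position: [496.5, -286.2, 40.4]
eef_rot: [3.141, 0.049, 0.0]
wrist_force: [-0.0, 1.1, 0.6]
gripper_width: 0.601
grip_force: 0.0
```

Run:
```python
from h import *
s=status.read_state();p,d=cams.camera("wrist");R,c=wcam(s);K=cams.camera_model("wrist")["intrinsics"]
print(s["position"],s["eef_rot"],s["gripper_width"])
v,u=np.mgrid[:384,:512];W=(np.stack([u,v,np.ones_like(u)],-1)@np.linalg.inv(K).T*d[...,None])@R.T+c
for r in range(220,300,10): print(r,[(k,*W[r,k].astype(int)) for k in (205,220,230,257,284,294,309)])
b=((p.max(2)<75)&(W[...,2]<25)&(W[...,2]>5)).astype(np.uint8);b[:,:150]=0;b[:,360:]=0
cs=max(cv2.findContours(b,0,1)[0],key=cv2.contourArea);print(cv2.minAreaRect(wray(cs[:,0],s,10)[:,:2].astype(np.float32)),cs[:,0].min(0),cs[:,0].max(0))
t,_=cams.camera("top")
cv2.imwrite("pics/w7.png",np.hstack([cv2.resize(p,(400,300)),cv2.resize(t[130:280,150:350],(400,300))]))
```

```text
[ 496.45809793 -286.16944155   40.43415333] [3.14105934e+00 4.90845151e-02 2.74633699e-04] 0.6013893793322562
220 [(205, np.int64(480), np.int64(-244), np.int64(0)), (220, np.int64(481), np.int64(-256), np.int64(0)), (230, np.int64(481), np.int64(-264), np.int64(0)), (257, np.int64(488), np.int64(-285), np.int64(13)), (284, np.int64(483), np.int64(-307), np.int64(0)), (294, np.int64(483), np.int64(-315), np.int64(0)), (309, np.int64(484), np.int64(-327), np.int64(0))]
230 [(205, np.int64(472), np.int64(-244), np.int64(0)), (220, np.int64(472), np.int64(-256), np.int64(0)), (230, np.int64(472), np.int64(-264), np.int64(0)), (257, np.int64(480), np.int64(-286), np.int64(13)), (284, np.int64(474), np.int64(-308), np.int64(0)), (294, np.int64(474), np.int64(-316), np.int64(0)), (309, np.int64(475), np.int64(-328), np.int64(0))]
240 [(205, np.int64(505), np.int64(-259), np.int64(82)), (220, np.int64(463), np.int64(-256), np.int64(0)), (230, np.int64(464), np.int64(-264), np.int64(0)), (257, np.int64(472), np.int64(-286), np.int64(14)), (284, np.int64(465), np.int64(-308), np.int64(0)), (2
[... 1352 characters left out ...]
4(0)), (257, np.int64(426), np.int64(-287), np.int64(0)), (284, np.int64(426), np.int64(-311), np.int64(-1)), (294, np.int64(428), np.int64(-319), np.int64(0)), (309, np.int64(491), np.int64(-311), np.int64(92))]
290 [(205, np.int64(414), np.int64(-242), np.int64(-1)), (220, np.int64(415), np.int64(-256), np.int64(-1)), (230, np.int64(415), np.int64(-264), np.int64(0)), (257, np.int64(417), np.int64(-288), np.int64(0)), (284, np.int64(417), np.int64(-311), np.int64(0)), (294, np.int64(417), np.int64(-320), np.int64(-1)), (309, np.int64(487), np.int64(-311), np.int64(94))]
((489.4122009277344, -286.873779296875), (103.53816223144531, 23.95616912841797), 1.7313013076782227) [243 149] [274 276]
```

View pics/w7.png

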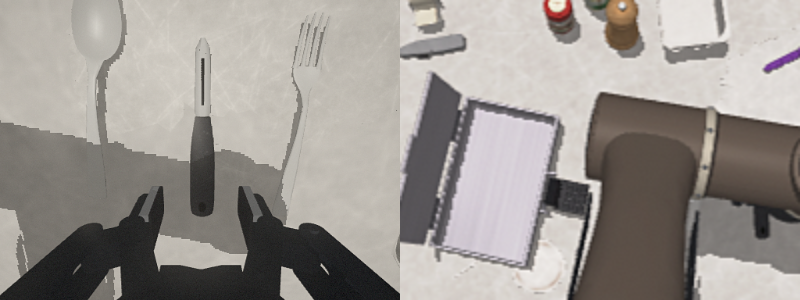

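The left half shows the peeler centred between the open fingers, handle at about (202,165), with tips at z≈82 for a TCP of 40. The right half shows the box fully open and empty. I'll descend with the roughly 35 mm offset.

Call:
apply_moves --moves "0 0 0 0 0 0.03 0.4;0 0 0 0 0 0.05 0.4;0 0 0 0 0 0.058 0.4;0 0 0 0 0 0.064 0.4;0 0 0 0 0 0.069 0.4;0 0 0 0 0 0.069 0.4" --squeeze 50

```text
t: 10.25
position: [496.2, -286.2, -28.7]
eef_rot: [3.141, 0.049, 0.001]
wrist_force: [-1.1, 0.2, 0.3]
gripper_width: 0.605
grip_force: 0.0
```

Call:
apply_moves --moves "0 0 0 0 0 0 1;0 0 0 0 0 0 1;0 0 0 0 0 0 1;0 0 0 0 0 0 1;0 0 0 0 0 0 1;0 0 0 0 0 0 1;0 0 0 0 0 0 1" --squeeze 50

```text
t: 10.95
position: [496.5, -286.4, -28.1]
eef_rot: [3.141, 0.049, 0.002]
wrist_force: [-1.0, 0.4, 6.4]
gripper_width: 0.241
grip_force: 49.0
```

Call:
apply_moves --moves "0 0 0 0 0 -0.01 1;0 0 0 0 0 -0.04 1;0 0 0 0 0 -0.08 1;0 0 0 0 0 -0.12 1;0 0 0.02 0.002 -0.03 -0.12 1;0 0 0.06 0.005 -0.07 -0.12 1;0 0 0.1 0.007 -0.115 -0.12 1;0 0 0.14 0.01 -0.16 -0.12 1;0 0 0.18 0.012 -0.205 -0.12 1;0 0 0.22 0.014 -0.25 -0.12 1;0 0 0.253 0.017 -0.295 -0.12 1;0 0 0.253 0.02 -0.34 -0.12 1;0 0 0.253 0.022 -0.38 -0.12 1;0 0 0.253 0.024 -0.41 -0.12 1;0 0 0.253 0.024 -0.423 -0.12 1;0 0 0.253 0.024 -0.423 -0.12 1;0 0 0.253 0.024 -0.423 -0.12 1"

```text
t: 12.65
position: [506.3, 136.9, 91.2]
eef_rot: [3.122, -0.347, -0.001]
wrist_force: [0.4, -0.9, -1.0]
gripper_width: 0.242
grip_force: 49.3
```

Run:
```python
from h import *
s=status.read_state();p,d=cams.camera("wrist");R,c=wcam(s);K=cams.camera_model("wrist")["intrinsics"]
print(s["position"],s["eef_rot"],s["gripper_width"],s["wrist_force"])
v,u=np.mgrid[:384,:512];W=(np.stack([u,v,np.ones_like(u)],-1)@np.linalg.inv(K).T*d[...,None])@R.T+c
o=np.array([532,131.5]);x=np.array([.2198,.9755]);y=np.array([-.9755,.2198])
D=W[...,:2]-o;bx,by,z=D@x,D@y,W[...,2]
for r in range(60,250,15):print(r,[(k,int(bx[r,k]),int(by[r,k]),int(z[r,k])) for k in (235,250,257,264,285)])
cv2.imwrite("pics/w8.png",p)
```

```text
[506.30995127 136.93754112  91.15574694] [ 3.12208595e+00 -3.47268165e-01 -7.51937084e-04] 0.24184063685943644 [ 0.44849815 -0.87188773 -0.97407041]
60 [(235, 17, -81, 9), (250, 3, -67, 126), (257, 0, -67, 128), (264, -2, -67, 128), (285, -22, -81, 10)]
75 [(235, 17, -70, 9), (250, 3, -61, 127), (257, 0, -61, 130), (264, -2, -61, 128), (285, -22, -70, 9)]
90 [(235, 18, -58, 9), (250, 3, -55, 126), (257, 0, -55, 129), (264, -3, -55, 127), (285, -23, -58, 10)]
105 [(235, 18, -47, 9), (250, 3, -49, 126), (257, 0, -49, 129), (264, -3, -49, 126), (285, -23, -47, 8)]
120 [(235, 18, -34, 9), (250, 3, -42, 125), (257, 0, -42, 128), (264, -3, -42, 127), (285, -24, -34, 9)]
135 [(235, 18, -22, 9), (250, 3, -35, 126), (257, 0, -35, 126), (264, -3, -35, 126), (285, -24, -22, 10)]
150 [(235, 19, -9, 9), (250, 3, -28, 125), (257, 0, -28, 128), (264, -3, -28, 127), (285, -24, -8, 8)]
165 [(235, 19, 4, 9), (250, 3, -21, 126), (257, 0, -21, 127), (264, -3, -20, 125), (285, -25, 4, 9)]
180 [(235, 19, 18, 9), (250, 3, -15, 133), (257, 0, -15, 132), (264, -3, -15, 132), (285, -25, 18, 9)]
195 [(235, 20, 32, 8), (250, 3, -7, 132), (257, 0, -7, 132), (264, -3, -7, 132), (285, -26, 32, 10)]
210 [(235, 20, 47, 9), (250, 3, 0, 133), (257, 0, 0, 134), (264, -3, 0, 133), (285, -26, 47, 9)]
225 [(235, 20, 62, 10), (250, 3, 6, 134), (257, 0, 7, 134), (264, -3, 6, 134), (285, -27, 63, 8)]
240 [(235, 11, 16, 133), (250, 3, 14, 135), (257, 0, 15, 134), (264, -3, 15, 134), (285, -14, 16, 132)]
```

View pics/w8.png

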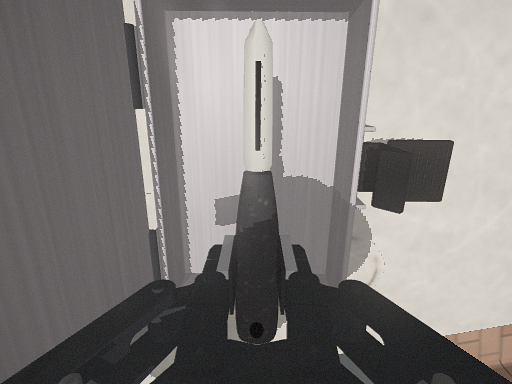

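The view shows the peeler held level, tip up-image at (258,25) and handle end at (257,330). It is centred over the open box (box x≈0). I'll lower it now.

Call:
apply_moves --moves "0 0 0 0 0 0.03 1;0 0 0 0 0 0.06 1;0 0 0 0 0 0.08 1;0 0 0 0 0 0.093 1;0 0 0 0 0 0.1 1;0 0 0 0 0 0.104 1;0 0 0 0 0 0.107 1;0 0 0 0 0 0.108 1;0 0 0 0 0 0.108 1"

```text
t: 13.6
position: [507.0, 137.5, -16.5]
eef_rot: [-3.122, 0.348, -0.001]
wrist_force: [0.0, -0.1, -0.6]
gripper_width: 0.243
grip_force: 49.3
```

Call:
apply_moves --moves "0 0 0 0 0 0.001 1;0 0 0 0 0 0.0015 1;0 0 0 0 0 0.0015 0.65;0 0 0 0 0 0.0015 0.55;0 0 0 0 0 0.0015 0.5;0 0 0 0 0 0.0015 0.5;0 0 0 0 0 0.0015 0.5;0 0 0 0 0 -0.02 0.5;0 0 0 0 0 -0.06 0.5;0 0 0 0 0 -0.11 0.5;0 0 0 0 0 -0.16 0.5;0 0 0 0 0 -0.21 0.6;0 0 0 0 0 -0.24 0.9;0 0 0 0 0 -0.24 1;0 0 0 0 0 -0.24 1;0 0 0 0 0 -0.24 1"

```text
t: 15.2
position: [506.0, 137.0, 221.9]
eef_rot: [3.121, -0.348, -0.003]
wrist_force: [0.1, 0.8, -0.0]
gripper_width: -0.004
grip_force: 0.0
```

Run:
```python
from h import *
s=status.read_state();p,d=cams.camera("wrist");q,_=cams.camera("side")
print(s["position"],s["eef_rot"],s["gripper_width"],s["wrist_force"])
cv2.imwrite("pics/w9.png",np.hstack([cv2.resize(p,(400,300)),cv2.resize(q,(400,300))]))
R,c=wcam(s);K=cams.camera_model("wrist")["intrinsics"]
v,u=np.mgrid[:384,:512];W=(np.stack([u,v,np.ones_like(u)],-1)@np.linalg.inv(K).T*d[...,None])@R.T+c
o=np.array([532,131.5]);x=np.array([.2198,.9755]);y=np.array([-.9755,.2198])
D=W[...,:2]-o;bx,by,z=D@x,D@y,W[...,2]
k=(z>14)&(z<45)&(abs(bx)<60)&(abs(by)<105);print(k.sum(),[np.percentile(a[k],[1,50,99]) for a in(bx,by,z)])
```

```text
[505.95820249 137.04760412 221.87128022] [ 3.12131464e+00 -3.47896043e-01 -2.69747040e-03] -0.003904236661474979 [ 0.05183433  0.8182961  -0.02380457]
1830 [array([-9.88019498,  0.80976602, 12.87426005]), array([-78.94400075,  12.81711199,  83.17831763]), array([15.31084161, 22.00837865, 26.41531061])]
```

View pics/w9.png

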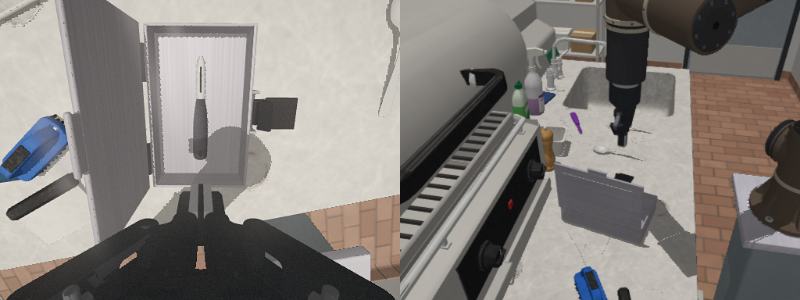

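The left half shows the peeler lying flat and free in the box at (200,110), and the lid standing open. I'll now take the closed gripper over the lid to its hinge side.

Call:
apply_moves --moves "0 0 0.15 0.007 -0.04 0 1;0 0 0.3 0.014 -0.08 0 1;0 0 0.45 0.02 -0.12 0 1;0 0 0.6 0.027 -0.15 0 1;0 0 0.75 0.027 -0.15 0 1;0 0 0.9 0.027 -0.15 0 1;0 0 1.05 0.027 -0.15 0 1;0 0 1.2 0.027 -0.15 0 1;0 0 1.35 0.027 -0.15 0 1;0 0 1.5 0.027 -0.15 0 1;0 0 1.571 0.027 -0.15 0 1;0 0 1.571 0.027 -0.15 0 1;0 0 1.571 0.027 -0.15 0.03 1;0 0 1.571 0.027 -0.15 0.058 1;0 0 1.571 0.027 -0.15 0.058 1;0 0 1.571 0.027 -0.15 0.058 1"

```text
t: 16.9
position: [566.1, 277.5, 164.9]
eef_rot: [1.963, -2.451, 0.001]
wrist_force: [-0.0, 0.3, 0.3]
gripper_width: 0.001
grip_force: 0.0
```

Run:
```python
from h import *
s=status.read_state();print(s["position"],s["wrist_force"])
o=np.array([532,131.5]);x=np.array([.2198,.9755]);y=np.array([-.9755,.2198]);D=s["position"][:2]-o;print(D@x,D@y)
R=Ro.from_rotvec(s["eef_rot"]).as_matrix();print(np.degrees(np.arctan2(R[1,0],R[0,0])))
b=np.array([D@x,s["position"][2]])
for th in (80,70,60,50,40,30,20,10):
    t=np.radians(th);X=80-136*np.cos(t)+6*np.sin(t)+11;Z=63+136*np.sin(t)+6*np.cos(t)-34
    print(th,"x",((b[0]-X)/1e3).round(3),"z",((b[1]-Z)/1e3).round(3))
```

```text
[566.11140401 277.48784614 164.92861929] [-0.04477419  0.26791642  0.31383582]
149.9088305116953 -1.1875460257361183
-102.62591896551105
80 x 0.077 z 0.001
70 x 0.1 z 0.006
60 x 0.122 z 0.015
50 x 0.142 z 0.028
40 x 0.159 z 0.044
30 x 0.174 z 0.063
20 x 0.185 z 0.084
10 x 0.192 z 0.106
```

Call:
apply_moves --moves "0 0 0 0.03 0 0 1;0 0 0 0.045 0 0 1;0 0 0 0.06 0 0 1;0 0 0 0.077 0 0.001 1;0 0 0 0.089 0 0.003 1;0 0 0 0.1 0 0.006 1;0 0 0 0.111 0 0.01 1;0 0 0 0.122 0 0.015 1;0 0 0 0.132 0 0.021 1;0 0 0 0.142 0 0.028 1;0 0 0 0.151 0 0.036 1;0 0 0 0.159 0 0.044 1;0 0 0 0.167 0 0.053 1;0 0 0 0.174 0 0.063 1;0 0 0 0.18 0 0.073 1;0 0 0 0.185 0 0.084 1;0 0 0 0.189 0 0.095 1;0 0 0 0.191 0 0.101 1;0 0 0 0.191 0 0.101 1"

```text
t: 18.8
position: [523.4, 90.9, 63.0]
eef_rot: [1.96, -2.453, -0.0]
wrist_force: [-0.4, 0.2, -0.1]
gripper_width: 0.004
grip_force: 0.5
```

Run:
```python
from h import *
s=status.read_state();print(s["position"],s["wrist_force"])
o=np.array([532,131.5]);x=np.array([.2198,.9755]);y=np.array([-.9755,.2198]);D=s["position"][:2]-o;print(D@x,D@y)
p,d=cams.camera("side");m=cams.camera_model("side");v,u=np.mgrid[:384,:512]
W=((np.stack([u,v,np.ones_like(u)],-1)@np.linalg.inv(m["intrinsics"]).T*d[...,None])-m["t"])@np.array(m["R"])
D=W[...,:2]-o;bx,by,z=D@x,D@y,W[...,2]
for a in range(-70,80,20):
    k=(abs(bx-a)<6)&(by>-110)&(by<-60);print(a,k.sum(),np.percentile(z[k],[10,50,90]).round(0) if k.sum() else "")
```

```text
[523.44282596  90.91923107  63.03573422] [-0.37932915  0.21906736 -0.05646034]
-41.46740694452731 -0.5721297394089216
-70 54 [ 97.  99. 101.]
-50 81 [94. 96. 98.]
-30 96 [89. 93. 95.]
-10 89 [86. 88. 90.]
10 92 [82. 84. 87.]
30 98 [78. 81. 83.]
50 95 [74. 76. 78.]
70 273 [-0. 27. 72.]
```

The lid is under the fingertips at about 12°, so I'll press it down to latch.

Call:
apply_moves --moves "0 0 0 0.001 0 0.01 1;0 0 0 0.003 0 0.017 1;0 0 0 0.004 0 0.022 1;0 0 0 0.004 0 0.026 1;0 0 0 0.004 0 0.029 1;0 0 0 0.004 0 0.031 1;0 0 0 0.004 0 0.031 1;0 0 0 0.004 0 0.031 1"

```text
t: 19.65
position: [523.3, 87.6, 33.4]
eef_rot: [-1.962, 2.454, -0.0]
wrist_force: [-0.1, 1.0, 5.9]
gripper_width: 0.002
grip_force: 3.0
```

Call:
apply_moves --moves "0 0 0 0 0 0.002 1;0 0 0 0 0 0.003 1;0 0 0 0 0 0.004 1;0 0 0 0 0 0.004 1"

```text
t: 20.05
position: [523.5, 87.5, 30.5]
eef_rot: [-1.962, 2.453, -0.001]
wrist_force: [-6.0, 0.8, 18.1]
gripper_width: -0.002
grip_force: 9.2
```

Call:
apply_moves --moves "0 0 0 0 0 -0.004 1;0 0 0 0 0 -0.01 1;0 0 0 0 0 -0.03 1;0 0 0 0 0 -0.07 1;0 0 0 0 0 -0.12 1;0 0 0 0 0 -0.16 1;0 0 0 0 0 -0.2 1;0 0 0 0 0 -0.2 1;0 0 0 0 0 -0.2 1;0 0 0 0 0 -0.2 1"

```text
t: 21.05
position: [522.1, 87.1, 227.7]
eef_rot: [1.96, -2.452, -0.001]
wrist_force: [0.2, 0.3, -1.0]
gripper_width: 0.004
grip_force: 0.0
```

Run:
```python
from h import *
s=status.read_state();print(s["position"],s["wrist_force"])
o=np.array([532,131.5]);x=np.array([.2198,.9755]);y=np.array([-.9755,.2198])
p,d=cams.camera("side");m=cams.camera_model("side");v,u=np.mgrid[:384,:512]
W=((np.stack([u,v,np.ones_like(u)],-1)@np.linalg.inv(m["intrinsics"]).T*d[...,None])-m["t"])@np.array(m["R"])
D=W[...,:2]-o;bx,by,z=D@x,D@y,W[...,2]
for a in range(-70,80,20):
    k=(abs(bx-a)<6)&(by>-110)&(by<-60);print(a,k.sum(),np.percentile(z[k],[10,50,90]).round(0) if k.sum() else "")
for nm,Y in(("spoon",-188),("fork",-375)):
    f=np.load("side0.npz");k=proj(np.array([[540,Y,5]]),"side")[0].astype(int);a=p[k[1]-35:k[1]+35,k[0]-45:k[0]+45].astype(int);b=f["p"][k[1]-35:k[1]+35,k[0]-45:k[0]+45].astype(int);print(nm,k,(abs(a-b).max(2)>40).mean())
```

```text
[522.09904243  87.12796309 227.66945598] [ 0.23813015  0.32295421 -1.00084273]
-70 62 [67. 69. 71.]
-50 61 [68. 70. 72.]
-30 69 [69. 70. 73.]
-10 73 [68. 70. 72.]
10 73 [68. 70. 72.]
30 79 [68. 70. 72.]
50 81 [68. 70. 71.]
70 256 [ 0. 24. 70.]
spoon [283 197] 0.07269841269841269
fork [290 164] 0.27111111111111114
```

The lid is flat at z≈70 and has stayed shut with the arm clear. Handing in.

```bash
python3 -c "
from cell import robot
print(robot.hand_in())"
```

```text
the job is handed in; nothing more can be done
None
```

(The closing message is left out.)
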